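# Close the slide tray: fold the cover over and tuck its tongue under the lip

### The job

Close the microscope-slide tray by pushing with the fingertips alone, gripping and lifting nothing: fold the cover's tongue well down along its crease and push the standing cover over, so that the tongue's edge comes down just behind the lip, then press the crease down until the edge has slid beneath the lip and cover and tongue both lie flat. Press gently, leave the tray where it lies and do not disturb the other things on the bench.

Things in the scene. Friction and masses are not known exactly. Their poses are not given: they have to be found in the camera images.
- tray: Shallow wooden tray, cream lining, three glass slides let in flush, 159 x 116 mm, loose on the bench (about 0.5 kg; does not slide under light pushes). Origin: centre of its underside. Own x runs from the hinge side (nearer the robot) to the lip side, own y along the hinge, z up. Deck top at z = 14 mm; side rims at y = +-56 mm, 4 mm thick, up to z = 19 mm; far upstand x 76 to 80 mm, up to z = 25.5 mm.
- hinge_line (a point): Middle of the cover's hinge line on the tray: tray x = -73 mm, y = 0, 15.5 mm above the tray's underside; the hinge runs along tray y.
- lip_edge (a point): Middle of the lip's free lower edge: tray x = 60 mm, y = 0, z = 22 mm, 133 mm from the hinge line. The lip is the grey board top of the tray's far upstand, folded inwards: 116 mm long, 3.5 mm thick (z 22 to 25.5 mm), reaching back over the deck from x = 80 mm to x = 60 mm, with an open gap 8 mm high beneath it.
- cover (a joint): Hinge of the cover, a 3 mm grey board 95 mm deep (hinge to crease) and 100 mm wide. 0 = flat on the deck, 1.57 = upright, at most 2.05 = leaning back to the robot. Starts standing open at 1.6 to 1.95. Stiff: stays where it is left; about 0.06 N m moves it (half a newton near its top).
- tongue (a joint): Crease between cover and tongue, a 3 mm board 50 mm deep, 100 mm wide tapering to 76 mm at its free edge. 0 = in line with the cover, positive = folded towards the tray (down, once the cover lies over), at most 1.35; starts at 0.15 to 0.5. Stays where left; about 0.012 N m folds it, so a push from behind near its free edge folds the tongue before it moves the cover.
- crease (a point): Middle of the crease between cover and tongue, on the outer (upper when closed) face; 95 mm from the hinge line.
- tongue_edge (a point): Middle of the tongue's free edge, mid-thickness, 50 mm from the crease. If the crease is at less than about 0.9 rad as the cover comes down, this edge strikes the lip's top; at more, it lands on the deck behind the lip, and pressing the crease down slides it forward over the smooth deck into the gap. Tucked flat it lies at tray x = 72 mm, z = 15.5 mm, 12 mm under the lip.
- forceps: Bystander: steel forceps, 125 x 14 x 9 mm, lying beside the tray, origin under their middle, own x towards the points.
- vial: Bystander: small stoppered glass vial, 26 mm across, 55 mm tall, standing beside the tray; origin centre of its foot.
- loupe: Bystander: folding magnifier, 70 x 32 x 14 mm, lying on the bench; origin under its body.
- pinning_block: Bystander: stepped wooden block, 75 x 30 x 26 mm; origin centre of its underside.
- unit_tray: Bystander: open card tray with a pinned butterfly, 105 x 92 x 42 mm; origin centre of its underside.
- pin_box: Bystander: small flat plastic box, 63 x 45 x 21 mm; origin centre of its underside.
- brush_pot: Bystander: white pot with brushes, 64 mm across, 85 mm tall (170 mm with brushes); origin centre of its foot.
There are look-alikes about, which are no part of the job. Leave any purple look-alike of the tray alone.

How it is judged (in metres and radians):
On the way:
1. the tongue has been folded well down along its crease (value of joint tongue above 0.85 rad), for 0.1 s.
At the end, for the whole second after the job is handed in: The cover lies flat (hinge under 0.07 rad, crease under 0.2 rad) and the tongue's edge is beneath the lip: at least 7 mm in from the lip's free edge and below the lip's underside. The tray stands level and at rest (value of joint cover below 0.07 rad and value of joint tongue below 0.2 rad and x of tongue_edge in the frame of tray above 0.067 m and z of tongue_edge in the frame of tray below 0.021 m and angle between tray's own z axis and vertical below 0.05 rad and linear speed of tray below 0.02 m/s); the robot touches nothing.
It fails at once if the tray is lifted or shoved more than 25 mm from its place (distance of tray from where it was at the start of the episode above 0.025 m or height (world z) of tray above 0.01 m or angle between tray's own z axis and vertical above 0.1 rad).
It fails at once if the cover, tongue or tray is pressed or gripped with more than 35 N (contact force between the fingers and tray above 35 N).
It fails at once if a bystander is moved more than 25 mm or lifted (distance of any of forceps, vial, loupe, pinning_block, unit_tray, pin_box, brush_pot from where it was at the start of the episode above 0.025 m).
It also fails if it takes over 51 s, if anything falls off the work surface, if the arm or the gripper's body presses on something with over 40 N, if the wrist force passes 120 N, or if a joint passes its speed limit or range.

### The arm

A 7-joint arm with a two-finger parallel gripper is mounted at the origin on the work surface. World frame = base frame: x ahead of the robot, y to its left, z up, the work surface at z = 0. Lengths are in mm, angles in rad, forces in N, time in s.
With the tool pointing down it reaches from about 350 to 900 mm from the base axis. Payload 8.1 kg.
Tool frame: the origin (TCP) lies at the very end of the fingers, on their centre line; the grasp point (between the pads) lies 19 mm behind it (robot.hold_point_z is the distance from the TCP to the grasp point, in mm); z points along the fingers, y is the direction in which the jaws open and shut (so a half turn about z gives the same grasp; the last joint's range is limited). The gripper opens to 85 mm and grips with 20 to 120 N. Pads are 22 mm wide; open, the fingers measure 114 mm over their backs; the gripper's body (76 mm by 85 mm) begins 54 mm behind the grasp point. The pads swing forward as they close: fully open they stand 13 mm farther back than shut.
Start: joints at [-1.309, 0.434, 0.025, 1.573, -0.012, 1.134, -0.075], TCP at [223.004, 583.875, 231.323] pointing down, gripper open.
Joint ranges: [-2.62, 2.62], [-0.44, 2.09], [-1.27, 1.32], [0.08, 2.57], [-1.32, 4.46], [0.12, 2], [-2.74, 2.74]. Speed limits (rad/s): [2.22, 2.22, 3.01, 3.01, 3.14, 3.14, 3.14].

### API

Orientations are given as a rotation vector (axis times angle).
In Python, from cell import robot gives the robot as it stands.
- The arm moves only by the tool step_arm, never from a script. Its argument "series" is a list of rows, each a list of 7 numbers: the shift along the tool's x, y, z in m, then the turn, a rotation vector about the tool's x, y, z in rad, then the finger opening in m, from 0 to 0.0854. A call has 1 to 12 rows; each row is the pose to reach, as a shift and turn from the pose measured when the call began, along the tool's axes at that moment; what a row does not reach only later rows make up. A row lasts 1/10 s, in which the tool goes at most 50 mm and 8.59 degrees, less where a joint would pass 70% of its speed; a pose out of reach is approached as far as the arm can. A call with a gripper value outside its range is refused whole. The fingers move at their own pace and stop on an object; "squeeze" is the grip in N (left out, the last holds). Time passes only in rows, so rows that repeat a pose let the fingers close. It gives the time, the measured TCP pose, the force and the opening at its end, in the units of the state.
- robot.sense(): the state, without advancing time (a new reading comes with each control period).
- robot.snapshot(name): name is "scene" or "side" or "wrist"; returns a dict with "image" (384x512x3 uint8, red, green, blue), "fx", "fy", "cx", "cy" (pixels), "k1" (the pictures are not rectified: a ray, as slopes to the right and down, at radius r is drawn at 1 + k1 r^2 times it, then the intrinsics apply), "T" (4x4, takes a point from camera to world coordinates). Camera axes: x right, y up, looking along -z (the intrinsics and any distortion apply to the point x, -y, -z); pixel columns grow to the right and rows downward; lengths in mm; the calibration is good to about 2 mm. A picture is of the moment at which its call begins. There is no depth.
- robot.job_done(): hands the job in, once; it reports no verdict.
Trained networks look in a picture, given as the dict that the camera call returned (one of the last four; its "shot" number tells which), for a name from the list of things; names that differ only in an ending like _2 or _b are one class to them, and where a whole thing is asked for, a point or a joint stands for the part that bears it (a point fixed in the world has none). Each returns a list of dicts, best first, with "score" (0 to 1); they miss things now and then, are a little off and sometimes report something else, mostly with a low value. They report only what shows in the picture. A call takes as long as a camera call. They do not tell look-alikes from the thing itself.
- robot.search_frame(picture, target): "location" ([column, row] in pixels, amid what is visible of it).
- robot.cut_out(picture, target): "region" (384x512 bool, what is visible of it) and "location" ([column, row] in pixels, amid what is visible of it).
The state is a dict: "time_s": time; "joints": joint angles; "joint_velocities": joint speeds; "joint_torque": joint torques, N m; "tcp_pos": TCP position; "orientation": TCP orientation; "ft_force": force on the tool from outside, world axes, zero at the start; "moment": the same for the moment, N m; "width": opening from 0.0 (shut) to 1.0 (fully open).
Only numpy, scipy, OpenCV 4.12 (cv2) and the standard library are available. Lean on these libraries where they do the work, as an engineer would, in place of code of your own. Each camera call takes 0.05 s, during which the arm holds its last target.

## Working session

There is one attempt and no reset: what is moved stays moved. The work goes in short steps, Python scripts to look and compute and a tool call to move; the robot and the scene stay as the last step left them, time stands still between calls to the robot, and variables do not carry over. Pictures are saved under pics/ and viewed, and the job is handed in when it is done.

Besides the shell and the picture viewer there is one more tool, called after "Emit:" by a JSON object that holds its "name" and its "arguments", one argument or row to a line. step_arm: Moves the arm, as the interface text tells. Its arguments: {"type":"object","properties":{"series":{"type":"array"},"squeeze":{"type":"number"}},"required":["series"]}

```bash
ls; mkdir -p pics; python3 - <<'E'
from cell import robot
import cv2
print(robot.sense())
for n in ["scene","side","wrist"]:
    s=robot.snapshot(n); cv2.imwrite(f"pics/{n}0.png",s["image"][:,:,::-1])
    print(n,s["fx"],s["fy"],s["cx"],s["cy"],s["k1"],s["T"])
E
```

```text
pics
{'time_s': 0.0, 'joints': array([-1.30861204,  0.43527904,  0.02499268,  1.57406669, -0.0116034 ,
        1.13398856, -0.0750808 ]), 'joint_velocities': array([ 0.00071317, -0.00287902,  0.00153529,  0.00052391,  0.0003745 ,
       -0.001655  ,  0.00062731]), 'joint_torque': array([ 6.56669113e-05, -6.70481300e+01,  1.02551166e+00, -3.16198361e+01,
        1.56894926e-02,  1.27145028e-02, -3.54987446e-05]), 'tcp_pos': array([222.8548839 , 583.39675009, 230.50312562]), 'orientation': array([-5.69912128e-01, -3.08932372e+00,  2.49805445e-03]), 'ft_force': array([-0.24417288, -0.99469213, -0.24466774]), 'moment': array([ 0.00977913, -0.03587593,  0.01351307]), 'width': 1.00332485577807}
scene 371.1772703183616 371.1772703183616 251.4765796172432 192.4419234738178 -0.07454946251429327 [[ 4.66038156e-01 -7.63541371e-01  4.47004487e-01  1.06805242e+03]
 [ 8.84727689e-01  4.06784914e-01 -2.27558675e-01 -2.95804580e+02]
 [-8.08421917e-03  5.01528272e-01  8.65103484e-01  1.12791706e+03]
 [ 0.00000000e+00  0.00000000e+00  0.00000000e+00  1.00000000e+00]]
side 407.1596369468842 407.1596369468842 258.9463913390537 193.53262905968478 -0.060041856267081285 [[ 9.53653141e-01  1.96672653e-01 -2.27740102e-01  2.95445791e+02]
 [-3.00627788e-01  5.90063556e-01 -7.49298294e-01 -8.59259479e+02]
 [-1.29853494e-02  7.83035674e-01  6.21841228e-01  7.44099663e+02]
 [ 0.00000000e+00  0.00000000e+00  0.00000000e+00  1.00000000e+00]]
wrist 309.58482385592583 309.58482385592583 255.64765391693356 194.59747801093917 -0.07160173181903647 [[ 3.57545065e-01 -8.92027245e-01 -2.76493981e-01  1.51496869e+02]
 [ 9.33894952e-01  3.41096432e-01  1.07207472e-01  6.10548770e+02]
 [-1.32087541e-03 -2.96547836e-01  9.55017087e-01  3.75534548e+02]
 [ 0.00000000e+00  0.00000000e+00  0.00000000e+00  1.00000000e+00]]
```

View pics/scene0.png

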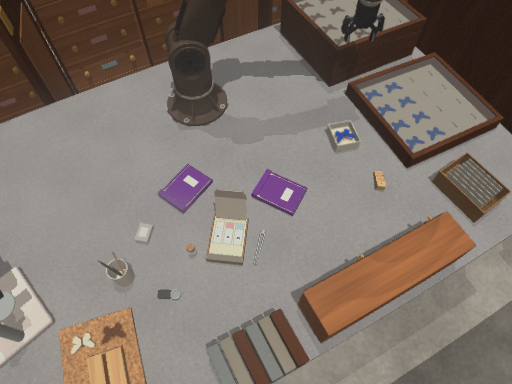

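View pics/side0.png

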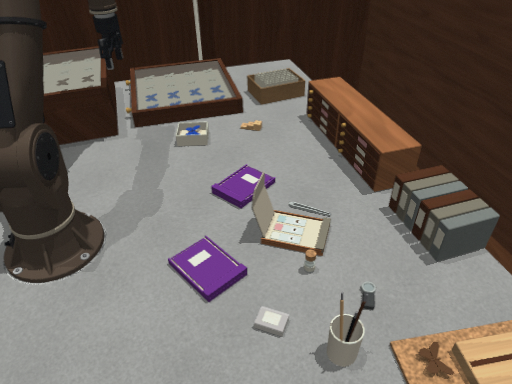

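View pics/wrist0.png

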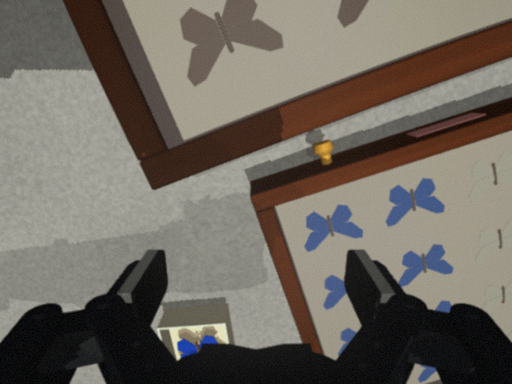

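The cream-lined open tray is at scene (228,230), side (290,228), with the forceps at scene (260,247) and the vial at scene (191,250). The two purple closed ones, at scene (186,188) and (279,192), are look-alikes. I'll confirm this in crops.

```bash
cat > h.py <<'E'
import numpy as np, cv2
from scipy.optimize import least_squares
from scipy.spatial.transform import Rotation as R
def proj(s,P):
    P=np.atleast_2d(P).astype(float); T=s["T"]
    c=(P-T[:3,3])@T[:3,:3]
    x=c[:,0]/-c[:,2]; y=-c[:,1]/-c[:,2]
    f=1+s["k1"]*(x*x+y*y)
    return np.c_[s["fx"]*x*f+s["cx"], s["fy"]*y*f+s["cy"]]
def ray(s,uv):
    K=np.array([[s["fx"],0,s["cx"]],[0,s["fy"],s["cy"]],[0,0,1]])
    p=cv2.undistortPoints(np.array([[uv]],float),K,np.array([s["k1"],0,0,0.]))[0,0]
    T=s["T"]; d=T[:3,:3]@np.array([p[0],-p[1],-1]); return T[:3,3],d/np.linalg.norm(d)
def onz(s,uv,z):
    o,d=ray(s,uv); return o+d*(z-o[2])/d[2]
def save(name,img,c=None,h=None,k=1):
    if c is not None:
        x,y=c; x0=max(0,int(x-h));y0=max(0,int(y-h)); img=img[y0:int(y+h),x0:int(x+h)]
        print(name,"crop origin",x0,y0,"scale",k)
    cv2.imwrite("pics/"+name,cv2.resize(img[:,:,::-1],None,fx=k,fy=k,interpolation=cv2.INTER_CUBIC))
def tray2w(pose,P):
    x,y,yaw=pose[:3]; c,s=np.cos(yaw),np.sin(yaw)
    P=np.atleast_2d(P).astype(float)
    return np.c_[x+c*P[:,0]-s*P[:,1], y+s*P[:,0]+c*P[:,1], P[:,2]]
def cov(a,b):  # tray-frame crease & edge (x,z) for joints
    # direction of cover from hinge: angle a from +x up
    cx,cz=-73+95*np.cos(a),15.5+95*np.sin(a)
    return (cx,cz),(cx+50*np.cos(a-b),cz+50*np.sin(a-b))
E
python3 - <<'E'
from cell import robot
from h import *
for n in ["scene","side"]:
    s=robot.snapshot(n); np.save(f"pics/{n}.npy",s,allow_pickle=True)
    for t in ["tray","cover","tongue","crease","tongue_edge","hinge_line","lip_edge","vial","forceps","loupe","pin_box","brush_pot","unit_tray","pinning_block"]:
        try: r=robot.search_frame(s,t)
        except Exception as e: print(t,e);continue
        print(n,t,[(np.round(q["location"]).tolist(),round(q["score"],2),np.round(onz(s,q["location"],10)[:2]).tolist()) for q in r[:3]])
    c=(228,226) if n=="scene" else (292,215)
    save(f"{n}_crop.png",s["image"],c,45,8)
E
```

```text
scene tray [([281.0, 191.0], 0.98, [534.0, 91.0]), ([227.0, 230.0], 0.56, [581.0, -139.0])]
scene cover [([231.0, 207.0], 0.71, [508.0, -89.0]), ([188.0, 187.0], 0.71, [364.0, -190.0]), ([283.0, 192.0], 0.57, [539.0, 98.0])]
scene tongue [([269.0, 187.0], 0.75, [501.0, 64.0]), ([226.0, 195.0], 0.65, [458.0, -84.0]), ([181.0, 194.0], 0.63, [379.0, -221.0])]
scene crease [([189.0, 182.0], 0.92, [349.0, -179.0]), ([227.0, 204.0], 0.81, [491.0, -96.0]), ([280.0, 192.0], 0.58, [535.0, 86.0])]
scene tongue_edge [([267.0, 187.0], 0.82, [495.0, 58.0]), ([178.0, 191.0], 0.73, [362.0, -227.0]), ([229.0, 195.0], 0.56, [464.0, -74.0])]
scene hinge_line [([279.0, 193.0], 0.95, [536.0, 82.0]), ([230.0, 230.0], 0.83, [586.0, -130.0]), ([186.0, 188.0], 0.62, [366.0, -197.0])]
scene lip_edge [([280.0, 191.0], 0.79, [533.0, 90.0]), ([180.0, 189.0], 0.57, [361.0, -216.0])]
scene vial []
scene forceps [([229.0, 233.0], 0.42, [591.0, -138.0])]
scene loupe [([170.0, 295.0], 0.48, [692.0, -388.0]), ([229.0, 192.0], 0.2, [453.0, -71.0])]
scene pin_box [([145.0, 235.0], 0.68, [468.0, -387.0])]
scene brush_po
[... 916 characters left out ...]
, 97.0]), ([208.0, 266.0], 0.87, [366.0, -201.0]), ([288.0, 228.0], 0.64, [593.0, -135.0])]
side lip_edge [([287.0, 226.0], 0.9, [594.0, -129.0]), ([209.0, 267.0], 0.82, [367.0, -204.0]), ([242.0, 185.0], 0.69, [528.0, 80.0])]
side vial []
side forceps [([308.0, 210.0], 0.67, [670.0, -87.0])]
side loupe [([367.0, 291.0], 0.87, [689.0, -385.0]), ([191.0, 137.0], 0.68, [434.0, 407.0])]
side pin_box [([274.0, 322.0], 0.92, [464.0, -396.0])]
side brush_pot [([345.0, 338.0], 0.79, [588.0, -474.0]), ([369.0, 294.0], 0.73, [689.0, -393.0]), ([284.0, 227.0], 0.26, [585.0, -130.0])]
side unit_tray [([191.0, 135.0], 0.75, [436.0, 421.0])]
side pinning_block []
side_crop.png crop origin 247 170 scale 8
```

View pics/scene_crop.png

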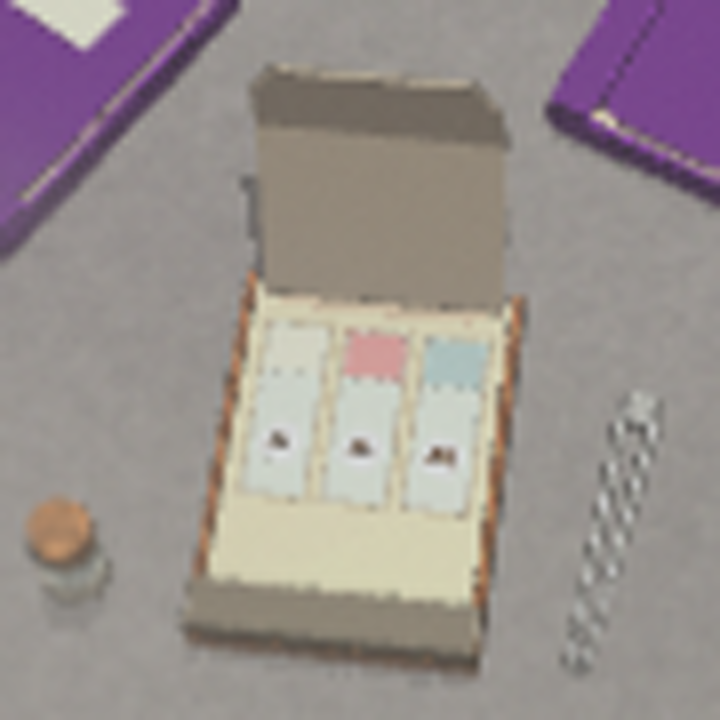

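View pics/side_crop.png

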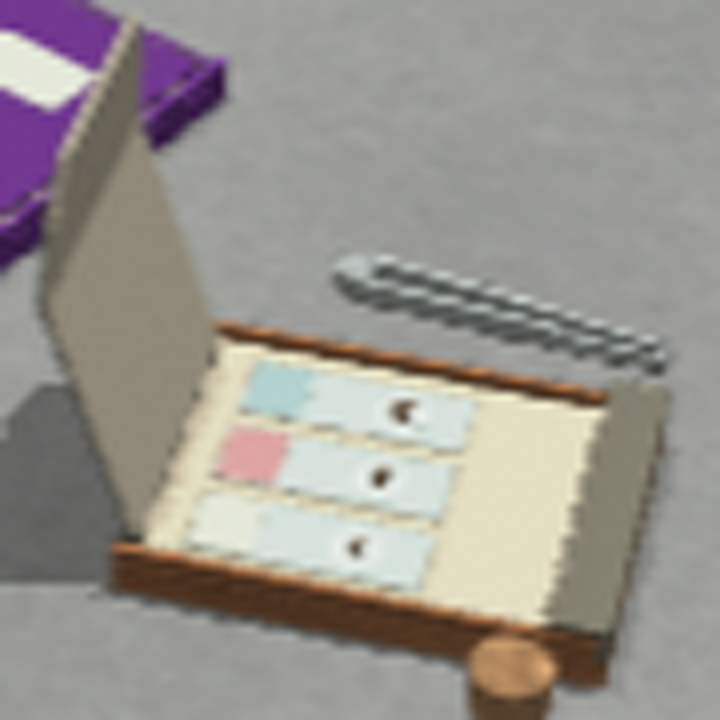

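```bash
cat > fit0.py <<'E'
from h import *
S={n:np.load(f"pics/{n}.npy",allow_pickle=True).item() for n in ["scene","side"]}
def pts(p):
    a,b=p[3],p[4]; (cx,cz),(ex,ez)=cov(a,b)
    L={}
    for k,y in (("n",-1),("p",1)):
        L["lipi"+k]=(60,58*y,25.5);L["lipo"+k]=(80,58*y,25.5);L["bot"+k]=(80,58*y,0)
        L["rim"+k]=(-79,58*y,19);L["rimb"+k]=(-79,58*y,0);L["hin"+k]=(-73,50*y,15.5);L["cre"+k]=(cx,50*y,cz);L["edg"+k]=(ex,38*y,ez)
    return L
C={"scene":((183,181),{"lipin":(203,577),"lipip":(480,604),"botp":(474,670),"lipon":(186,625),"rimn":(250,275),"rimp":(522,298),"hinn":(268,292),"hinp":(505,308),"cren":(258,125),"crep":(508,145),"edgn":(270,65),"edgp":(478,82)}),
"side":((247,170),{"edgp":(137,20),"edgn":(65,150),"cren":(45,300),"crep":(150,135),"hinn":(140,540),"hinp":(215,325),"lipin":(548,615),"lipon":(605,640),"lipip":(608,385),"lipop":(668,388),"botn":(605,685),"rimn":(112,548),"rimbn":(115,590),"rimp":(218,326)})}
def res(p,full=False):
    out=[];nm=[]
    L=pts(p)
    for n,(o,c) in C.items():
        ks=list(c); q=proj(S[n],tray2w(p,[L[k] for k in ks]))
        m=np.array([[(c[k][0]+.5)/8-.5+o[0],(c[k][1]+.5)/8-.5+o[1]] for k in ks])
        out.append(q-m); nm+=[n+" "+k for k in ks]
    out=np.vstack(out)
    return (out,nm) if full else out.ravel()
r=least_squares(res,[590,-130,0,1.8,.3],loss="soft_l1",x_scale=[10,10,.1,.1,.1])
print(r.x); o,nm=res(r.x,True)
J=r.jac; print("sd",np.sqrt(np.diag(np.linalg.inv(J.T@J))*np.mean(o**2)))
for a,b in zip(nm,o): print(a,b.round(1))
print(cov(*r.x[3:5]))
E
python3 fit0.py
```

```text
[ 6.08637266e+02 -1.52656102e+02 -5.98113620e-01  1.86274610e+00
  3.37583163e-01]
sd [0.69574847 0.79133668 0.00740465 0.01995104 0.05731795]
scene lipin [-1.8  0.1]
scene lipip [0.1 0.6]
scene botp [0.3 1.2]
scene lipon [-0.8  0.1]
scene rimn [-0.4 -0.4]
scene rimp [0.1 0.1]
scene hinn [-0.4 -0.3]
scene hinp [-0.4  0.7]
scene cren [-0.4  0.1]
scene crep [-0.4  0.6]
scene edgn [0.3 0.6]
scene edgp [-1.   0.8]
side edgp [-0.4 -1.6]
side edgn [-0.4  0. ]
side cren [0.2 0.4]
side crep [-1.4 -3. ]
side hinn [-0.6 -0.4]
side hinp [0.3 1.6]
side lipin [-0.2  0. ]
side lipon [ 0.8 -1.5]
side lipip [ 0.5 -1.6]
side lipop [ 0.5 -0.6]
side botn [-0.1  0.1]
side rimn [-0.3 -0.7]
side rimbn [-0.6 -0.7]
side rimp [-1.4 -1.7]
((np.float64(-100.34290322655562), np.float64(106.48002881480755)), (np.float64(-98.06202532262499), np.float64(156.42797768147636)))
```

```bash
cat > go.py <<'E'
from cell import robot
from h import *
POSE=[608.6,-152.7,-0.598]
def rel(P):
    """tray-frame TCP target -> shift in tool frame (m), turn rotvec"""
    s=robot.sense(); R0=R.from_rotvec(s["orientation"])
    w=tray2w(POSE,P)
    c,q=np.cos(POSE[2]),np.sin(POSE[2])
    x=np.array([-c,-q,0]); z=np.array([0,0,-1.]); Rt=R.from_matrix(np.c_[x,np.cross(z,x),z])
    d=R0.inv().apply(w-s["tcp_pos"])/1000
    return d,(R0.inv()*Rt).as_rotvec(),w
def tcp_tray():
    s=robot.sense(); d=s["tcp_pos"]-np.array([POSE[0],POSE[1],0]); c,q=np.cos(POSE[2]),np.sin(POSE[2])
    return np.array([c*d[0]+q*d[1],-q*d[0]+c*d[1],d[2]]),s
E
python3 - <<'E'
from go import *
np.set_printoptions(suppress=True,precision=4)
for P in ([-140,0,230],[-130,0,230]): print(*rel(P))
E
```

```text
[[-0.4868 -0.5182  0.0013]] [ 0.     -0.      0.2332] [[492.8951 -73.8813 230.    ]]
[[-0.4966 -0.5205  0.0013]] [ 0.     -0.      0.2332] [[501.1598 -79.5112 230.    ]]
```

Emit:
{"name": "step_arm", "arguments": {
  "series": [
    [-0.033,-0.035,0,0,0,0.015,0],
    [-0.066,-0.07,0,0,0,0.03,0],
    [-0.1,-0.106,0,0,0,0.046,0],
    [-0.133,-0.141,0,0,0,0.062,0],
    [-0.166,-0.177,0,0,0,0.078,0],
    [-0.2,-0.212,0,0,0,0.094,0],
    [-0.232,-0.247,0,0,0,0.11,0],
    [-0.265,-0.282,0,0,0,0.125,0],
    [-0.298,-0.318,0,0,0,0.14,0],
    [-0.331,-0.353,0,0,0,0.156,0],
    [-0.364,-0.388,0,0,0,0.172,0],
    [-0.397,-0.423,0,0,0,0.19,0]
  ],
  "squeeze": 20
}}

```text
time_s: 2.85
tcp_pos: [443.4, 45.2, 231.7]
orientation: [0.861, 3.021, 0.001]
ft_force: [1.6, 0.0, -0.6]
width: 0.0
```

```bash
python3 - <<'E'
from go import *
np.set_printoptions(suppress=True,precision=4)
print(*tcp_tray())
print(*rel([-140,0,230]))
E
```

```text
[-247.9529   70.5856  231.7353] {'time_s': 2.85, 'joints': array([-0.564 ,  0.1333,  0.3888,  2.0105, -0.0601,  1.0073,  0.8694]), 'joint_velocities': array([ 0.7362,  0.2152,  0.463 , -0.2144, -0.1529,  0.0307,  1.0817]), 'joint_torque': array([ -4.9821, -41.5532,   1.0298, -27.1126,   0.5383,   0.326 ,
        -2.2981]), 'tcp_pos': array([443.4151,  45.2315, 231.7353]), 'orientation': array([0.8607, 3.0205, 0.0014]), 'ft_force': array([ 1.584 ,  0.0049, -0.6352]), 'moment': array([ 0.1   , -0.039 ,  0.0141]), 'width': 8.132902701859517e-05}
[[-0.1048 -0.0751  0.0017]] [0.0011 0.0005 0.0428] [[492.8951 -73.8813 230.    ]]
```

Emit:
{"name": "step_arm", "arguments": {
  "series": [
    [-0.035,-0.025,0,0,0,0.015,0],
    [-0.07,-0.05,0,0,0,0.03,0],
    [-0.105,-0.075,0.002,0.001,0,0.043,0],
    [-0.105,-0.075,0.002,0.001,0,0.043,0],
    [-0.105,-0.075,0.002,0.001,0,0.043,0],
    [-0.105,-0.075,0.002,0.001,0,0.043,0]
  ]
}}

```text
time_s: 3.45
tcp_pos: [492.9, -72.8, 229.6]
orientation: [-0.924, -3.003, -0.001]
ft_force: [-0.7, 0.2, -0.0]
width: 0.001
```

```bash
python3 - <<'E'
from go import *
np.set_printoptions(suppress=True,precision=4)
print(tcp_tray()[0])
s=robot.snapshot("wrist"); save("wrist1.png",s["image"]);np.save("pics/wrist1.npy",s,allow_pickle=True)
s=robot.snapshot("side"); save("side1.png",s["image"],(280,190),60,6)
for P in ([-140,0,141],[-122,0,141]): print(*rel(P))
E
```

```text
[-140.6603    0.903   229.6031]
side1.png crop origin 220 130 scale 6
[[-0.0008 -0.0013  0.0887]] [0.0006 0.0001 0.002 ] [[492.8951 -73.8813 141.    ]]
[[-0.0188 -0.0013  0.0887]] [0.0006 0.0001 0.002 ] [[507.7715 -84.0151 141.    ]]
```

View pics/wrist1.png

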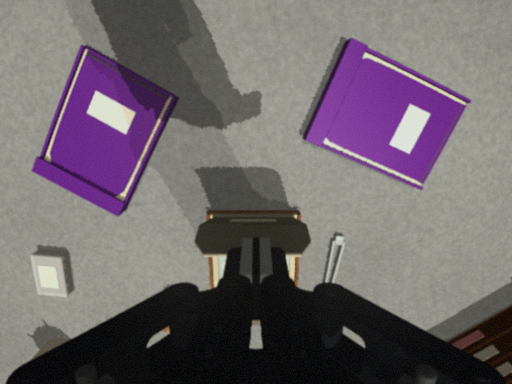

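View pics/side1.png

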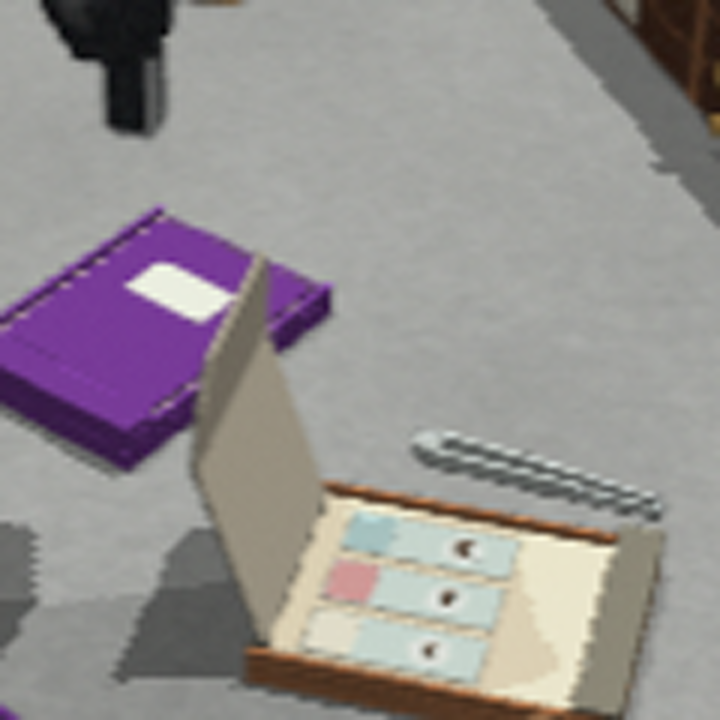

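Emit:
{"name": "step_arm", "arguments": {
  "series": [
    [0,-0.001,0.03,0.001,0,0.002,0],
    [0,-0.001,0.065,0.001,0,0.002,0],
    [0,-0.001,0.082,0.001,0,0.002,0],
    [-0.01,-0.001,0.082,0.001,0,0.002,0],
    [-0.02,-0.001,0.082,0.001,0,0.002,0],
    [-0.022,-0.001,0.082,0.001,0,0.002,0]
  ]
}}

```text
time_s: 4.15
tcp_pos: [513.0, -86.4, 149.2]
orientation: [0.925, 2.999, -0.0]
ft_force: [-0.1, 0.8, 0.1]
width: 0.0
```

```bash
python3 - <<'E'
from go import *
np.set_printoptions(suppress=True,precision=4)
print(tcp_tray()[0])
s=robot.snapshot("wrist"); save("wrist2.png",s["image"])
s=robot.snapshot("side"); save("side2.png",s["image"],(280,190),60,6)
s=robot.snapshot("scene"); save("scene2.png",s["image"],(228,210),45,8)
E
```

```text
[-116.3582    0.9244  149.1774]
side2.png crop origin 220 130 scale 6
scene2.png crop origin 183 165 scale 8
```

View pics/wrist2.png

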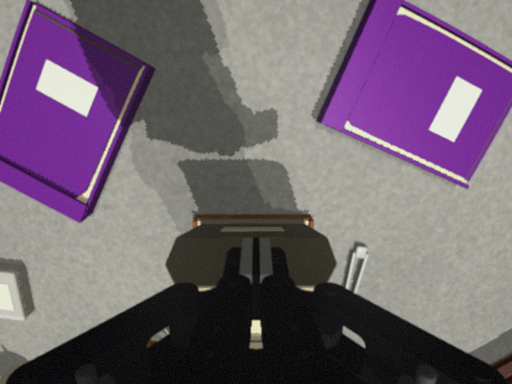

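View pics/side2.png

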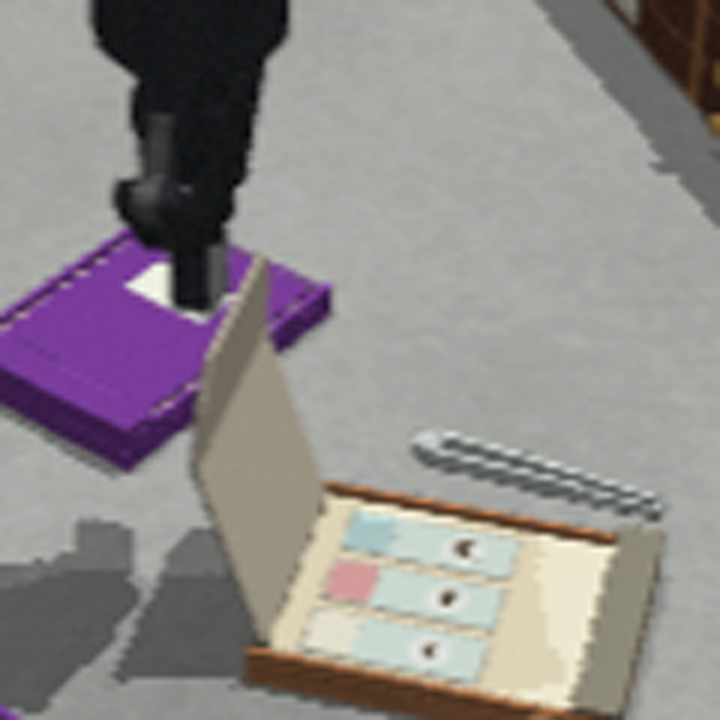

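Emit:
{"name": "step_arm", "arguments": {
  "series": [
    [-0.005,0,0.001,0,0,0,0],
    [-0.009,0,0.001,0,0,0,0],
    [-0.013,0,0.002,0,0,0,0],
    [-0.016,0,0.003,0,0,0,0],
    [-0.02,0,0.004,0,0,0,0],
    [-0.023,0,0.005,0,0,0,0],
    [-0.026,0,0.006,0,0,0,0],
    [-0.029,0,0.008,0,0,0,0],
    [-0.032,0,0.01,0,0,0,0],
    [-0.034,0,0.012,0,0,0,0],
    [-0.036,0,0.014,0,0,0,0],
    [-0.036,0,0.014,0,0,0,0]
  ]
}}

```text
time_s: 5.5
tcp_pos: [541.1, -106.2, 134.3]
orientation: [0.926, 3.001, -0.0]
ft_force: [0.5, -0.8, 0.7]
width: -0.001
```

```bash
cat > look.py <<'E'
import sys
from go import *
n=sys.argv[1]
np.set_printoptions(suppress=True,precision=4)
t,s=tcp_tray(); print(t,s["time_s"],s["ft_force"])
out=[]
for c,ctr in (("scene",(228,215)),("side",(285,200))):
    p=robot.snapshot(c); np.save(f"pics/{c}{n}.npy",p,allow_pickle=True)
    x0,y0=ctr[0]-48,ctr[1]-52
    out.append(cv2.resize(p["image"][y0:y0+104,x0:x0+98,::-1],None,fx=4,fy=4,interpolation=cv2.INTER_CUBIC)); print(c,x0,y0)
cv2.imwrite(f"pics/l{n}.png",np.hstack(out))
E
python3 look.py 3
```

```text
[-81.9857   0.4355 134.318 ] 5.5 [ 0.4779 -0.8035  0.6779]
scene 180 163
side 237 148
```

View pics/l3.png

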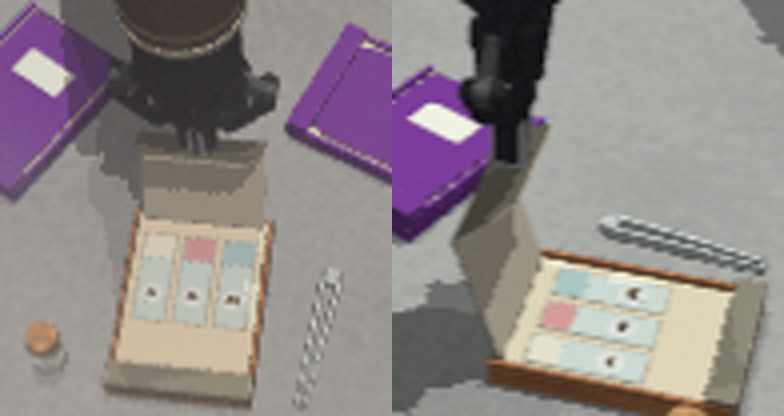

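```bash
cat > fitj.py <<'E'
from h import *
import sys
from fit0 import pts
def fitj(n,C,k=4,pose=(608.6,-152.7,-.598),x0=(1.8,1.)):
    S={c:np.load(f"pics/{c}{n}.npy",allow_pickle=True).item() for c in C}
    def res(p):
        L=pts([*pose,*p]);o=[]
        for c,(og,d) in C.items():
            q=proj(S[c],tray2w(pose,[L[i] for i in d]))
            o.append(q-np.array([[(u+.5)/k-.5+og[0],(v+.5)/k-.5+og[1]] for u,v in d.values()]))
        return np.vstack(o).ravel()
    r=least_squares(res,x0,loss="soft_l1"); print(r.x.round(3)); print(r.fun.reshape(-1,2).round(1).tolist()); return r.x
E
python3 - <<'E' | tail -3
from fitj import *
x=fitj(3,{"side":((237,148),{"cren":(63,240),"edgn":(95,163),"edgp":(156,125),"crep":(138,168)})})
print(cov(*x))
E
```

```text
[1.812 0.625]
[[1.8, -0.2], [2.5, 2.2], [-4.2, -6.3], [-5.5, -6.3]]
((np.float64(-95.71174519946929), np.float64(107.74519841159422)), (np.float64(-77.00278184619117), np.float64(154.11301796616996)))
```

```bash
python3 - <<'E'
from h import *
s=np.load("pics/side3.npy",allow_pickle=True).item()
save("side3z.png",s["image"],(272,190),32,11)
s=np.load("pics/scene3.npy",allow_pickle=True).item()
save("scene3z.png",s["image"],(228,205),32,11)
E
```

```text
side3z.png crop origin 240 158 scale 11
scene3z.png crop origin 196 173 scale 11
```

View pics/side3z.png

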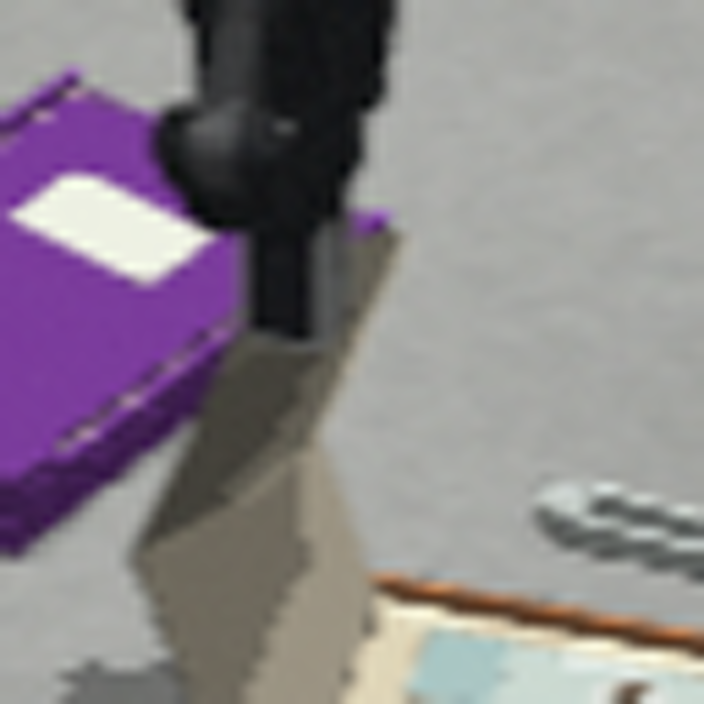

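View pics/scene3z.png

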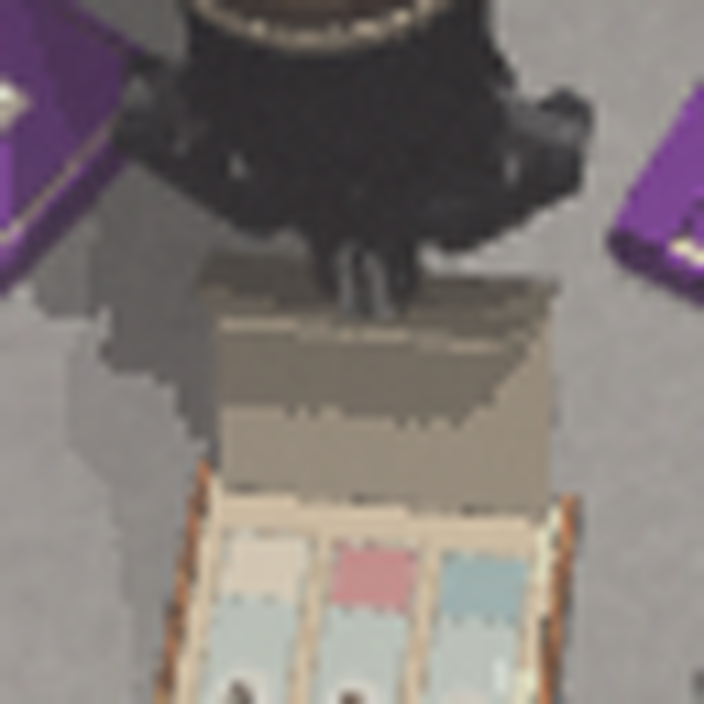

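```bash
sed -i 's/^r=least/if __name__=="__main__":\n  r=least/; s/^print(r.x); o/  print(r.x); o/; s/^J=r/  J=r/; s/^for a,b in zip/  for a,b in zip/; s/^print(cov/  print(cov/' fit0.py
cat > ov.py <<'E'
from h import *
from fit0 import pts
def ov(n,cam,ctr,h,k,abs_,out,pose=(608.6,-152.7,-.598)):
    s=np.load(f"pics/{cam}{n}.npy",allow_pickle=True).item()
    x0,y0=int(ctr[0]-h),int(ctr[1]-h)
    im=cv2.resize(s["image"][y0:y0+2*h,x0:x0+2*h,::-1],None,fx=k,fy=k,interpolation=cv2.INTER_CUBIC)
    for (a,b),col in zip(abs_,[(0,0,255),(0,255,0),(255,255,0)]):
        L=pts([*pose,a,b])
        for ks in (["hinn","cren","crep","hinp"],["cren","edgn","edgp","crep"],["lipin","lipon","lipop","lipip"],["rimn","lipin"],["rimp","lipip"]):
            q=(proj(s,tray2w(pose,[L[i] for i in ks]))-[x0,y0]+.5)*k-.5
            cv2.polylines(im,[q.round().astype(int)],len(ks)>2,col,1)
    return im
E
python3 - <<'E'
from ov import *
A=[(1.86,1.1),(1.86,.9)]
cv2.imwrite("pics/ov3.png",np.hstack([ov(3,"scene",(228,210),40,5,A,""),ov(3,"side",(285,200),40,5,A,"")]))
E
```

```text
(no output)
```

View pics/ov3.png

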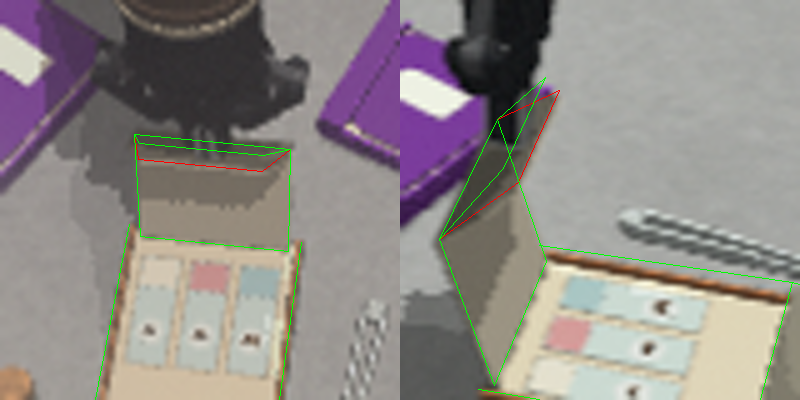

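Emit:
{"name": "step_arm", "arguments": {
  "series": [
    [-0.002,0,0.001,0,0,0,0],
    [-0.004,0,0.003,0,0,0,0],
    [-0.005,0,0.004,0,0,0,0],
    [-0.005,0,0.004,0,0,0,0],
    [0.01,0,-0.01,0,0,0,0],
    [0.03,0,-0.025,0,0,0,0],
    [0.06,0,-0.025,0,0,0,0],
    [0.06,0,-0.025,0,0,0,0]
  ]
}}

```text
time_s: 6.4
tcp_pos: [488.7, -70.3, 159.5]
orientation: [-0.923, -3.002, -0.002]
ft_force: [0.2, -0.4, -0.4]
width: -0.003
```

```bash
python3 look.py 4; python3 - <<'E'
from ov import *
A=[(1.86,1.2),(1.86,1.05)]
cv2.imwrite("pics/ov4.png",np.hstack([ov(4,"scene",(228,205),26,15,A,""),ov(4,"side",(275,190),26,15,A,"")]))
E
```

```text
[-145.4967    0.617   159.509 ] 6.4 [ 0.2498 -0.3924 -0.4249]
scene 180 163
side 237 148
```

View pics/ov4.png

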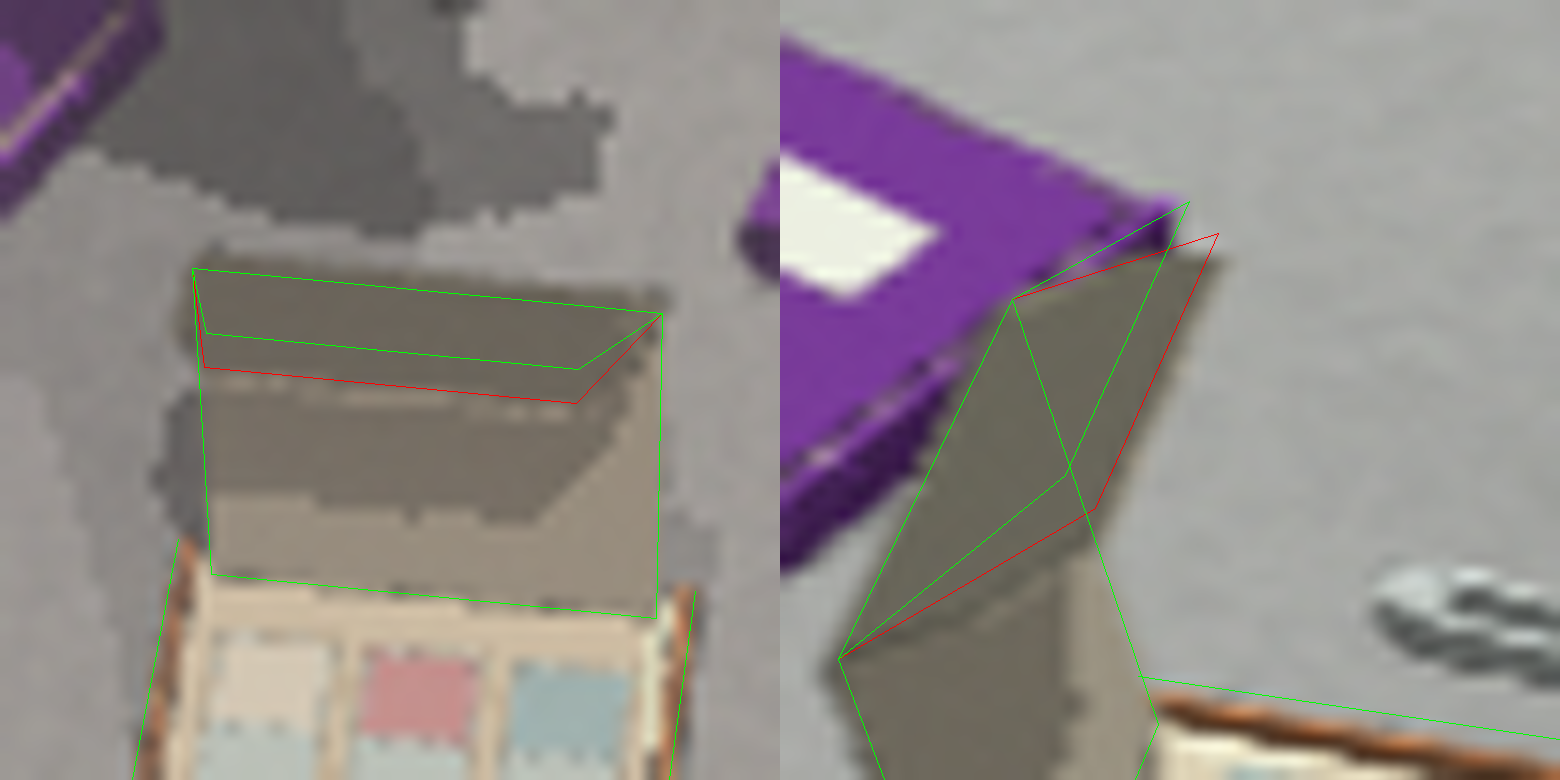

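View pics/l4.png

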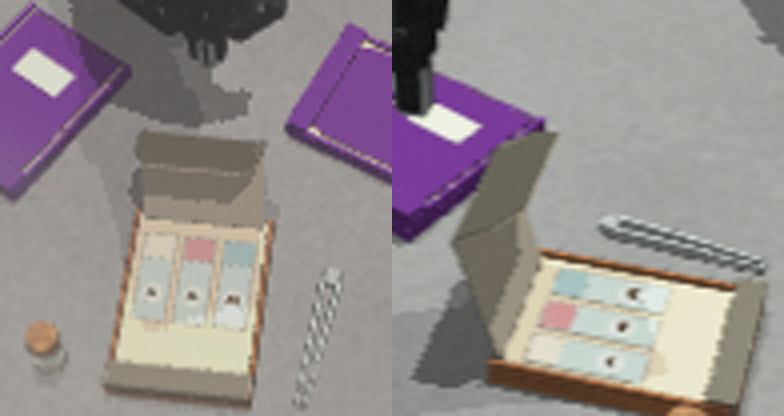

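Emit:
{"name": "step_arm", "arguments": {
  "series": [
    [0,0,0.032,0,0,0,0],
    [0,0,0.064,0,0,0,0],
    [-0.012,0,0.064,0,0,0,0],
    [-0.024,0,0.064,0,0,0,0],
    [-0.03,0,0.064,0,0,0,0],
    [-0.035,0,0.064,0,0,0,0],
    [-0.04,0,0.064,0,0,0,0],
    [-0.045,0,0.064,0,0,0,0],
    [-0.05,0,0.064,0,0,0,0],
    [-0.055,0,0.064,0,0,0,0],
    [-0.06,0,0.064,0,0,0,0]
  ]
}}

```text
time_s: 7.6
tcp_pos: [541.5, -105.8, 95.9]
orientation: [0.924, 3.001, 0.001]
ft_force: [0.1, 0.5, 0.6]
width: -0.001
```

```bash
python3 look.py 5
```

```text
[-81.8749   1.0032  95.9276] 7.6 [0.061  0.4709 0.6459]
scene 180 163
side 237 148
```

View pics/l5.png

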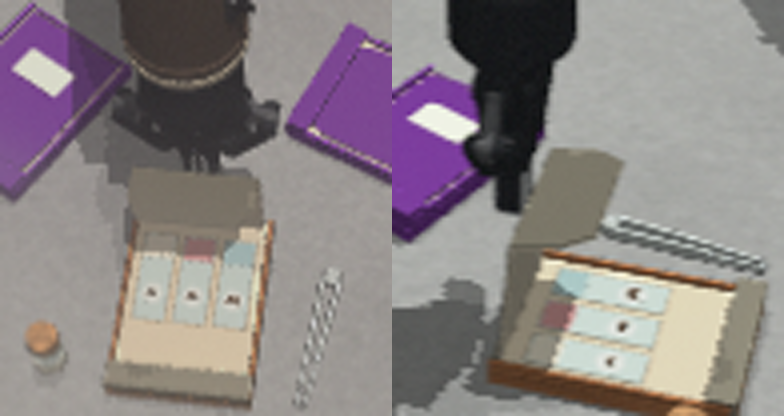

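Emit:
{"name": "step_arm", "arguments": {
  "series": [
    [-0.005,0,0,0,0,0,0],
    [-0.01,0,0,0,0,0,0],
    [-0.018,0,0.001,0,0,0,0],
    [-0.026,0,0.003,0,0,0,0],
    [-0.032,0,0.006,0,0,0,0],
    [-0.037,0,0.009,0,0,0,0],
    [-0.043,0,0.012,0,0,0,0],
    [-0.048,0,0.016,0,0,0,0],
    [-0.053,0,0.02,0,0,0,0],
    [-0.057,0,0.024,0,0,0,0],
    [-0.061,0,0.028,0,0,0,0],
    [-0.065,0,0.033,0,0,0,0]
  ]
}}

```text
time_s: 8.9
tcp_pos: [595.9, -142.9, 62.7]
orientation: [0.924, 3.0, 0.001]
ft_force: [0.5, -0.9, -0.2]
width: -0.0
```

```bash
python3 look.py 6
```

```text
[-16.0713   0.9574  62.6795] 8.9 [ 0.5203 -0.8896 -0.2257]
scene 180 163
side 237 148
```

View pics/l6.png

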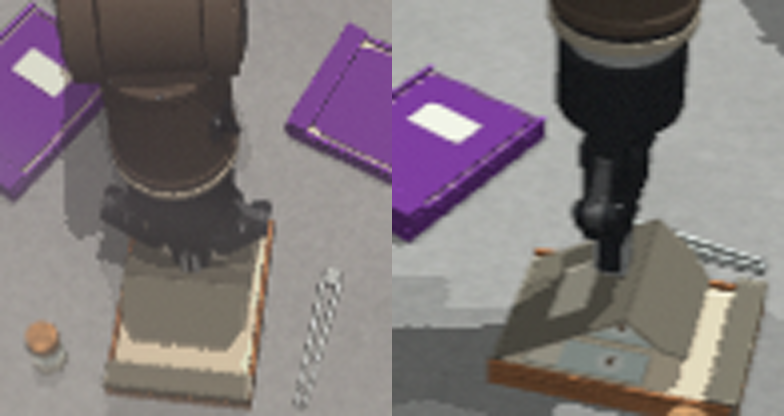

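Emit:
{"name": "step_arm", "arguments": {
  "series": [
    [-0.003,0.001,0.004,0,0,0,0],
    [-0.007,0.001,0.008,0,0,0,0],
    [-0.011,0.001,0.012,0,0,0,0],
    [-0.013,0.001,0.016,0,0,0,0],
    [-0.016,0.001,0.02,0,0,0,0],
    [-0.016,0.001,0.02,0,0,0,0]
  ]
}}

```text
time_s: 9.6
tcp_pos: [609.6, -151.5, 41.7]
orientation: [0.925, 3.001, -0.001]
ft_force: [-0.4, 0.4, 0.1]
width: 0.003
```

```bash
python3 look.py 7
```

```text
[ 0.1779  1.5522 41.6703] 9.6 [-0.3866  0.3905  0.0894]
scene 180 163
side 237 148
```

View pics/l7.png

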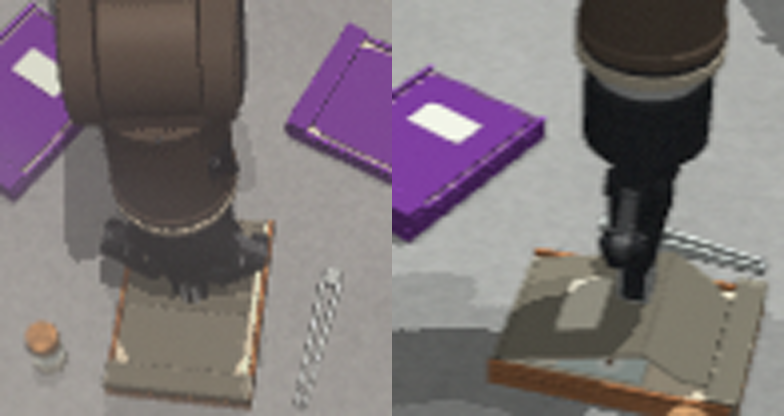

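```bash
python3 - <<'E'
from h import *
a=[np.load(f"pics/{c}7.npy",allow_pickle=True).item()["image"] for c in ("scene","side")]
f=lambda i,x,y:cv2.resize(i[y:y+36,x:x+36,::-1],None,fx=11,fy=11,interpolation=cv2.INTER_CUBIC)
cv2.imwrite("pics/z7.png",np.hstack([f(a[0],203,230),f(a[1],296,210)]))
E
```

```text
(no output)
```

View pics/z7.png

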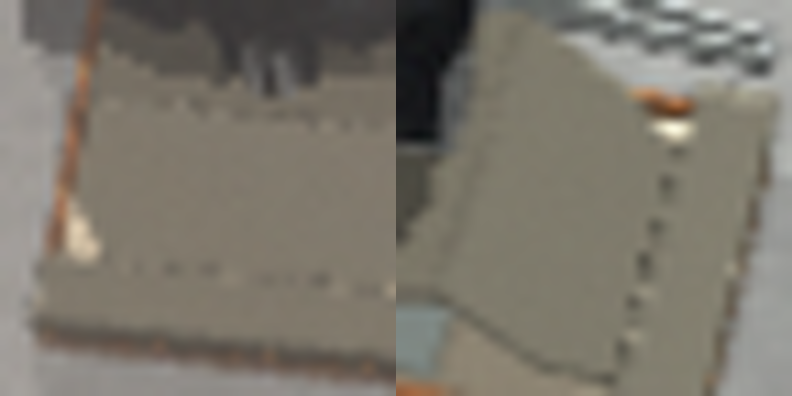

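Emit:
{"name": "step_arm", "arguments": {
  "series": [
    [-0.002,0.001,0.002,0,0,0,0],
    [-0.004,0.001,0.004,0,0,0,0],
    [-0.006,0.001,0.006,0,0,0,0],
    [-0.007,0.001,0.008,0,0,0,0],
    [-0.008,0.001,0.01,0,0,0,0],
    [-0.009,0.001,0.012,0,0,0,0],
    [-0.01,0.001,0.014,0,0,0,0],
    [-0.01,0.001,0.015,0,0,0,0]
  ]
}}

```text
time_s: 10.5
tcp_pos: [618.6, -156.5, 27.0]
orientation: [0.925, 3.0, -0.001]
ft_force: [0.5, -0.2, 0.7]
width: -0.0
```

```bash
python3 look.py 8
```

```text
[10.4379  2.4989 27.0244] 10.5 [ 0.4916 -0.1812  0.6654]
scene 180 163
side 237 148
```

View pics/l8.png

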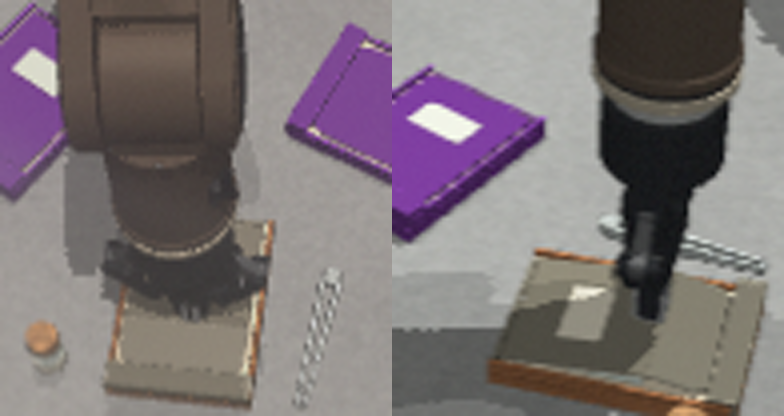

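Emit:
{"name": "step_arm", "arguments": {
  "series": [
    [-0.001,-0.001,0.002,0,0,0,0],
    [-0.002,-0.002,0.004,0,0,0,0],
    [-0.004,-0.002,0.006,0,0,0,0],
    [-0.006,-0.002,0.008,0,0,0,0],
    [-0.006,-0.002,0.009,0,0,0,0],
    [-0.006,-0.002,0.009,0,0,0,0]
  ]
}}

```text
time_s: 11.2
tcp_pos: [622.4, -161.7, 17.9]
orientation: [0.925, 3.0, -0.001]
ft_force: [0.1, -0.6, 0.3]
width: 0.0
```

Emit:
{"name": "step_arm", "arguments": {
  "series": [
    [0,0,0.0005,0,0,0,0],
    [0,0,0.001,0,0,0,0],
    [0,0,0.001,0,0,0,0]
  ]
}}

```text
time_s: 11.5
tcp_pos: [622.4, -161.6, 17.2]
orientation: [0.925, 3.0, -0.001]
ft_force: [-0.1, -0.3, 4.0]
width: -0.005
```

```bash
python3 look.py 9
```

```text
[16.4485  0.4343 17.2015] 11.5 [-0.059  -0.2562  4.018 ]
scene 180 163
side 237 148
```

View pics/l9.png

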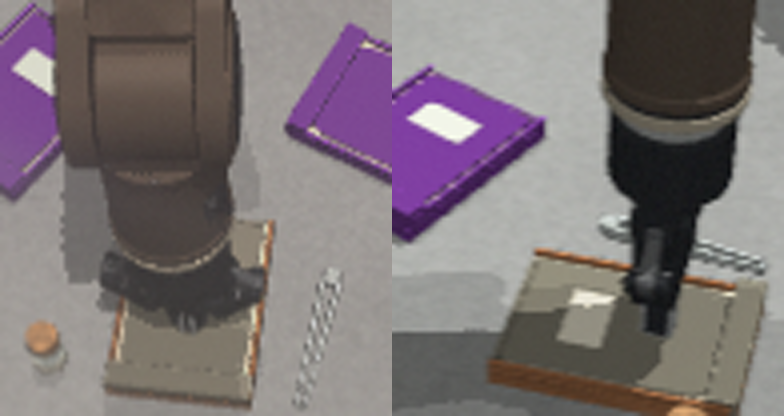

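Emit:
{"name": "step_arm", "arguments": {
  "series": [
    [0,0,0.0005,0,0,0,0],
    [0,0,0.0005,0,0,0,0],
    [0,0,0.0005,0,0,0,0]
  ]
}}

```text
time_s: 11.9
tcp_pos: [622.4, -161.6, 17.2]
orientation: [0.925, 3.0, -0.0]
ft_force: [-2.7, 0.9, 8.1]
width: 0.001
```

Seated with 8 N. Now straight up, back and away for a clear view.

Emit:
{"name": "step_arm", "arguments": {
  "series": [
    [0,0,-0.003,0,0,0,0],
    [0,0,-0.01,0,0,0,0],
    [0,0,-0.04,0,0,0,0],
    [0.02,0,-0.08,0,0,0,0],
    [0.06,0,-0.12,0,0,0,0],
    [0.1,0,-0.15,0,0,0,0],
    [0.14,0,-0.15,0,0,0,0],
    [0.16,0,-0.15,0,0,0,0],
    [0.16,0,-0.15,0,0,0,0]
  ]
}}

```text
time_s: 12.8
tcp_pos: [487.7, -69.4, 167.5]
orientation: [0.922, 3.002, 0.002]
ft_force: [0.7, 0.3, -0.4]
width: 0.001
```

```bash
python3 look.py 10;  python3 - <<'E'
from ov import *
from cell import robot
A=[(0,0)]
cv2.imwrite("pics/ov10.png",np.hstack([ov(10,"scene",(228,235),30,12,[],""),ov(10,"side",(290,225),30,12,[],"")]))
s=robot.snapshot("wrist"); save("wrist10.png",s["image"])
E
```

```text
[-146.825     0.818   167.4566] 12.8 [ 0.663   0.2908 -0.3608]
scene 180 163
side 237 148
```

View pics/ov10.png

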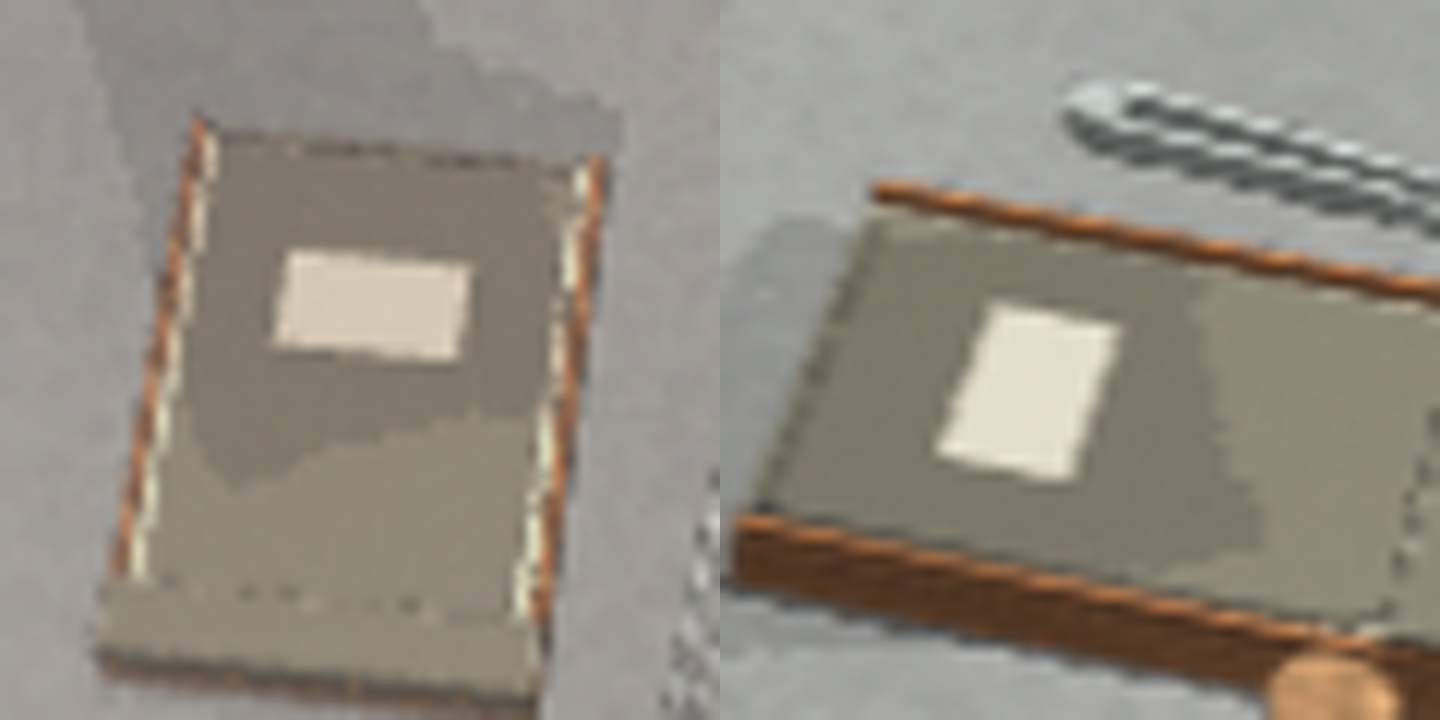

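View pics/wrist10.png

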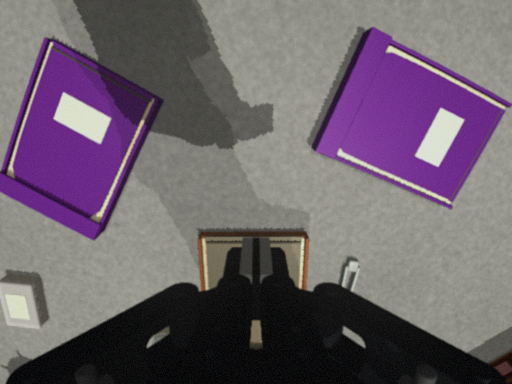

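```bash
python3 -c "
from cell import robot
print(robot.job_done())"
```

```text
the job is handed in; nothing more can be done
None
```

The tray is closed and the job is handed in at about 13 s of the 51 s allowed; no verdict was reported.

- **Folding:** With the fingers shut, I pushed the tongue forward from behind to about 1.2 rad. That angle is judged from model overlays on the pictures, not measured directly.
- **Closing:** I pushed the cover over, and the tongue's edge came down behind the lip. I then pressed the crease down to a tip height of about 17 mm, which matches a cover lying flat. The highest force I read was about 8 N.

**Last pictures (scene and side cameras, arm withdrawn):**
- The cover and tongue lie flat, and the tongue's edge is hidden under the lip.
- The tray looks within a few millimetres of where it began.
- The forceps and vial beside it look undisturbed, and both purple look-alikes were left alone.
- The arm is about 150 mm above the tray, touching nothing.

I could not see the tongue's edge beneath the lip, so its depth there is inferred from the cover lying flat. No check failed. The one disagreement was an early fit of the fold from points I picked by eye (0.63 rad). It fitted poorly, and I dropped it for the overlays.

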